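# Hook the clamp fixture's return spring onto its brass post

## Robot

A 6-joint arm with a two-finger parallel gripper is mounted at the origin on the work surface. World frame = base frame: x ahead of the robot, y to its left, z up, the work surface at z = 0. Lengths are in m, angles in rad, forces in N, time in s.
With the tool pointing down it reaches from about 0.3 to 0.95 m from the base axis. Payload 3.1 kg.
Tool frame: the origin (TCP) lies at the very end of the fingers, on their centre line; the grasp point (between the pads) lies 19 mm behind it; z points along the fingers, y is the line along which they close (so a half turn about z gives the same grasp; the last joint's range is limited). The gripper opens to 85 mm and grips with 20 to 120 N. Pads are 22 mm wide; open, the fingers measure 114 mm over their backs; the gripper's body (76 mm by 85 mm) begins 54 mm behind the grasp point. The pads swing forward as they close: fully open they stand 13 mm farther back than shut.
Start: joints at [-1.225, 0.308, 1.634, -0, 1.2, -0.07], TCP at [0.252, -0.572, 0.231] pointing down, gripper open.
Joint ranges: [-3.06, 3.06], [-0.79, 1.96], [0.05, 2.63], [-1.19, 4.34], [0.05, 2.64], [-2.94, 2.94]. Speed limits (rad/s): [2.79, 2.79, 3.14, 3.14, 3.14, 3.14].

## Interface

Orientations are given as a 3x3 rotation matrix whose columns are the frame's x, y, z axes.
In Python, from bench import monitor, camera, camera_params, job gives the robot as it stands. The module is installed in compiled form; this text tells all that it offers.
- The arm moves only by the tool carry_out, never from a script. Its argument "increments" is a list of rows, each an object with "dp": the shift along the world's x, y, z each as a share of 10 cm, from -1 to 1, a list of three; "rot": the turn, a rotation vector about the world's x, y, z each as a share of 1.5 rad, from -1 to 1, a list of three; "gripper": the gripper's target within -1 to 1 (fully open at 1, half-way at 0, shut at -1). In form: [{"dp": [tx, ty, tz], "rot": [wx, wy, wz], "gripper": gripper}, ...]. A call has 1 to 12 rows; each row is the pose to reach, as a shift and turn from the pose commanded when the call began; what a row does not reach only later rows make up. A row lasts 1/10 s, in which the tool goes at most 50 mm and 8.59 degrees, less where a joint would pass 70% of its speed; a pose out of reach is approached as far as the arm can. A call with a number of a shift or a turn outside -1 to 1 is refused whole. A call with a gripper value outside its range is refused whole. The fingers move at their own pace and stop on an object; "force" is the grip in N (left out, the last holds). Time passes only in rows, so rows that repeat a pose let the fingers close. It gives the time, the measured TCP pose, the force, the opening and the grip force at its end, in the units of the state.
- monitor.observe(): the state, without advancing time (a new reading comes with each control period).
- camera(name): name is "scene" or "top" or "wrist"; returns the picture (480x640x3 uint8, red, green, blue); there is no depth.
- camera_params(name): a dict with "fx", "fy", "cx", "cy" (pixels), "R" (3x3) and "t" (3): a world point X has camera coordinates R X + t. Camera axes: x right, y down, z forward; pixel columns grow to the right and rows downward; lengths in m; the calibration is good to about 2 mm. A picture is of the moment at which its call begins: read the wrist's pose just before it. camera_params takes no time and is no camera call; for the wrist camera it gives the pose at the moment of the call.
- job.finish_job(): hands the job in; it is judged then, once.
The state is a dict: "time": time; "joint_positions": joint angles; "joint_vel": joint speeds; "tau": joint torques, N m; "ee_pos": TCP position; "tcp_rot": TCP orientation; "ft_force": force on the tool from outside, world axes, zero at the start; "ft_torque": the same for the moment, N m; "gripper_width": finger opening in m; "gripper_force": force on a finger pad.
Only numpy, scipy, OpenCV 4.12 (cv2) and the standard library are available. Lean on these libraries where they do the work, as an engineer would, in place of code of your own. Each camera call takes 0.05 s, during which the arm holds its last target. There are 200 camera calls.

## Task

The return spring of the clamp fixture has come off. Take the red-handled spring puller out of the tool rack, put its pin into the spring's yellow eye, stretch the spring and hook its end over the brass anchor post so that it stays there under tension. Then stand the puller back in the place in the rack that you took it from; do not touch the spring with the gripper and leave the other two tools standing.

Things in the scene. Friction and masses are not known exactly. Their poses are not given: they have to be found in the camera images.
- puller_grip (a point): Middle of the red handle (24 mm thick, 60 mm long) of the upright spring puller, 0.11 kg. Below the handle: dark flange 44 mm across, its underside 36 mm below this point; then a steel pin 7 mm thick with a 9 mm ball end, 91 mm below this point. Stands loose in one of three 31 mm holes, 66 mm apart in a row, of a grey rack 200 x 64 x 68 mm high, flange on its top. z up the tool.
- spring: Level steel tension spring, 40 mm above the bench on a white fixture plate. Origin: axis of its lug; x along the spring to its hook end, y to its left, z up. It only swings level about the lug, staying where left, and stretches along x by up to 90 mm, pulling back 0.4 N plus 0.08 N per mm. Starts slack, to the right of the line from lug to post.
- eye (a point): Centre of the yellow pulling eye, the outermost end of the spring: level ring of 5 mm wire, 29 mm clear inside, 40 mm above the bench, 153 mm from the lug when slack. A pin put in from above pulls it; the fixture's plate is 12 mm high below it.
- hook_seat (a point): Where the post's axis lies within the hook when hooked: 24.5 mm from the eye's centre towards the lug. The hook is a level J of 5 mm wire, 31 mm wide inside, its mouth on the left (spring's +y). To pass its lip as the hook swings left, the post must stand 20 to 40 mm (best 30) from this point towards the lug; then let the spring back until the hook rests on the post.
- post_top (a point): Top centre, 60 mm above the bench, of the upright brass anchor post, 10 mm thick at the hook's height, 158.5 mm from the lug; hooked on it, the spring is stretched by 30 mm. Farther left on the fixture stands a black rubber stop, 12 mm thick and 42 mm high: not an anchor.
- nutdriver_grip (a point): Middle of the handle of the blue nut driver in the rack, same size as the puller's handle. Bystander.
- screwdriver_grip (a point): Middle of the handle of the black screwdriver with yellow flange in the rack, same size as the puller's handle. Bystander.
There are look-alikes about, which are no part of the job. What is meant by the part that bears puller_grip is not turquoise, and is the smaller of those in its own colour.

How it is judged:
On the way:
1. the spring is stretched by more than 42 mm with the puller's pin in its eye (distance between spring and eye above 0.195 m and horizontal distance between puller_grip and eye below 0.035 m and contact force between puller and spring above 0.5 N), for 0.1 s.
At the end, for the whole second after the job is handed in: The hook hangs on the brass post (its seat within 12 mm of the post's axis, so the spring is under tension) and the puller stands upright in its own place in the rack (within 20 mm of its start, leaning less than 10 degrees), let go (horizontal distance between hook_seat and post_top below 0.012 m and distance of puller_grip from where it was at the start of the episode below 0.02 m and angle between puller_grip's own z axis and vertical below 0.17 rad); the robot touches nothing.
It fails at once if the gripper or arm touches the spring (contact force between any of the fingers, the arm and spring above 1 N).
It fails at once if another tool is displaced by more than 25 mm (distance of any of nutdriver_grip, screwdriver_grip from where it was at the start of the episode above 0.025 m).
It also fails if it takes over 48 s, if anything falls off the work surface, if the arm or the gripper's body presses on something with over 40 N, if the wrist force passes 120 N, or if a joint passes its speed limit or range.

## Working session

There is one attempt and no reset: what is moved stays moved. The work goes in short steps, Python scripts to look and compute and a tool call to move; the robot and the scene stay as the last step left them, time stands still between calls to the robot, and variables do not carry over. Pictures are saved under pics/ and viewed, at most 10 in all, crops included, and the job is handed in when it is done.

Besides the shell and the picture viewer there is one more tool, called as name([rows], argument=value, ...), one row to a line, values as JSON. carry_out: Moves the arm, as the interface text tells. Its arguments: {"type":"object","properties":{"increments":{"type":"array"},"force":{"type":"number"}},"required":["increments"]}

```bash
mkdir -p pics; python3 - <<'E'
from bench import monitor,camera,camera_params
import cv2,numpy as np,pickle
d={}
for n in("scene","top"):
    d[n]=(camera(n),camera_params(n)); cv2.imwrite(f"pics/{n}0.png",d[n][0][:,:,::-1])
    p=d[n][1]; print(n,p["fx"],p["cx"],p["cy"],-np.array(p["R"]).T@p["t"])
pickle.dump(d,open("d0.pkl","wb"))
s=monitor.observe();print(s["time"],s["ee_pos"],s["tcp_rot"],s["gripper_width"])
E
```

```text
scene 516.2565736524024 317.3929936281134 236.3810085709363 [1.05632002 0.18525368 0.76476884]
top 463.23892833575957 313.32092321458396 233.9746097566548 [ 0.49352344 -0.04717129  0.94754688]
0.1 [ 0.25214744 -0.57105711  0.23014314] [[ 9.14806749e-01  4.03891149e-01 -7.42534260e-04]
 [ 4.03891813e-01 -9.14804596e-01  1.98851882e-03]
 [ 1.23871396e-04 -2.11901394e-03 -9.99997747e-01]] 0.0854038622336336
```

View pics/scene0.png

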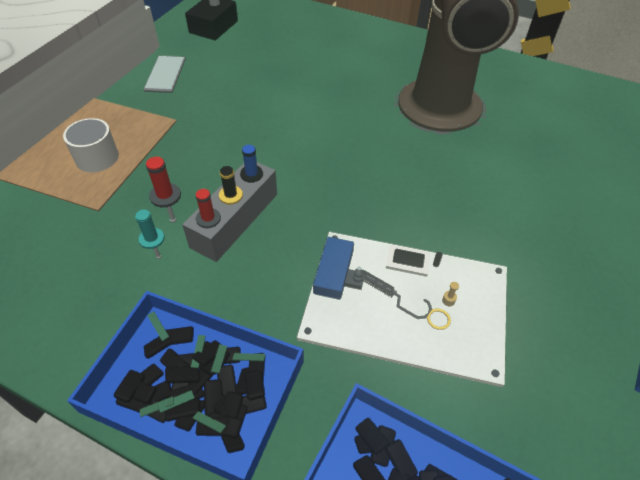

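View pics/top0.png

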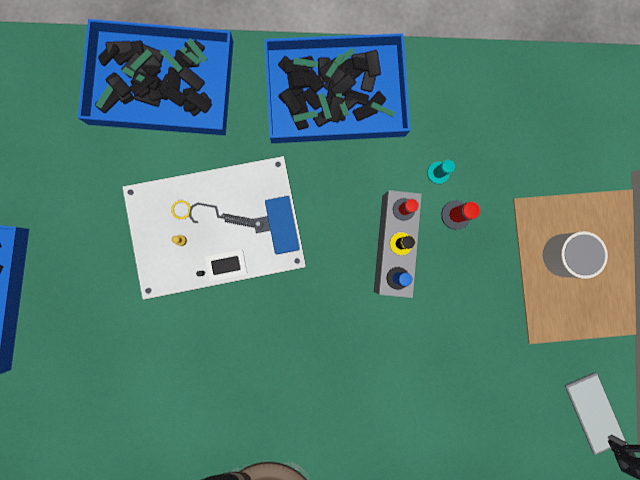

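Red candidates: the small one in the rack (scene 205,205; top 405,207) and the larger one standing apart (scene 160,180; top 465,212). The turquoise one (148,228) is ruled out. The small red one in the rack fits, because it is the smaller of the reds and stands in a rack hole. I'll confirm with a crop and measure.

```bash
cat > h.py <<'E'
import numpy as np,cv2
def ray(p,u,v):
    R=np.array(p["R"]);c=-R.T@np.array(p["t"]);d=R.T@np.array([(u-p["cx"])/p["fx"],(v-p["cy"])/p["fy"],1]);return c,d
def onz(p,u,v,z):
    c,d=ray(p,u,v);return c+d*(z-c[2])/d[2]
def tri(a,b):
    c1,d1=a;c2,d2=b;A=np.stack([d1,-d2],1);s=np.linalg.lstsq(A,c2-c1,rcond=None)[0]
    p,q=c1+s[0]*d1,c2+s[1]*d2;return (p+q)/2,np.linalg.norm(p-q)
def blobs(img,lo,hi,box=None,amin=15):
    h=cv2.cvtColor(img,cv2.COLOR_RGB2HSV);m=cv2.inRange(h,np.array(lo),np.array(hi))
    if box:
        k=np.zeros_like(m);x0,y0,x1,y1=box;k[y0:y1,x0:x1]=1;m=m*k
    n,_,st,ce=cv2.connectedComponentsWithStats(m);return m,[(st[i],ce[i].round(1)) for i in range(1,n) if st[i][4]>=amin]
E
python3 - <<'E'
import pickle,cv2,numpy as np;from h import *
d=pickle.load(open("d0.pkl","rb"));S,ps=d["scene"];T,pt=d["top"]
for nm,lo,hi,bs,bt in [("red",(0,150,80),(6,255,255),None,None),("red2",(174,150,80),(180,255,255),None,None),("blue",(100,120,40),(130,255,255),(235,140,265,182),(385,265,420,292)),("yellow",(22,120,100),(34,255,255),None,None),("brass",(12,80,60),(22,255,255),(430,270,470,310),(165,230,195,250))]:
    for n,im,b in(("S",S,bs),("T",T,bt)):
        print(nm,n,[(s.tolist(),c.tolist()) for s,c in blobs(im,lo,hi,b)[1]])
a=cv2.resize(S[140:260,130:290],None,fx=3,fy=3,interpolation=2);b=cv2.resize(T[160:300,360:500],(360,360),interpolation=2)
c=cv2.resize(T[180:290,160:310],None,fx=5,fy=5,interpolation=2)
cv2.imwrite("pics/c1.png",np.hstack([a[:,:440],b])[:,:,::-1]);cv2.imwrite("pics/c2.png",c[:,:,::-1])
E
```

```text
red S [([146, 157, 18, 13, 172], [154.5, 162.8]), ([150, 170, 22, 28, 386], [161.2, 184.3]), ([196, 189, 13, 10, 107], [202.1, 193.7]), ([199, 201, 14, 20, 199], [205.9, 210.5])]
red T [([406, 199, 12, 13, 125], [411.5, 205.1]), ([399, 203, 10, 12, 57], [402.4, 209.5]), ([463, 202, 17, 17, 229], [471.2, 210.0]), ([450, 205, 17, 17, 144], [456.2, 214.4])]
red2 S []
red2 T []
blue S [([242, 145, 13, 9, 101], [248.0, 149.0]), ([244, 155, 13, 21, 224], [250.2, 165.2])]
blue T [([392, 272, 20, 15, 218], [402.0, 278.5])]
yellow S [([536, 0, 34, 17, 434], [551.4, 6.2]), ([521, 36, 32, 20, 455], [536.9, 45.9]), ([220, 173, 13, 6, 34], [226.1, 175.9]), ([219, 187, 23, 17, 207], [230.5, 196.4]), ([427, 309, 23, 20, 64], [439.0, 318.8])]
yellow T [([172, 200, 19, 19, 95], [180.5, 209.6]), ([390, 232, 22, 23, 248], [398.5, 243.7]), ([172, 235, 14, 11, 91], [178.6, 239.7])]
brass S [([450, 282, 8, 8, 45], [453.9, 285.5]), ([444, 291, 12, 11, 88], [449.9, 296.5])]
brass T [([177, 237, 5, 7, 23], [179.5, 240.3]), ([179, 236, 7, 10, 17], [183.3, 241.9])]
```

View pics/c1.png

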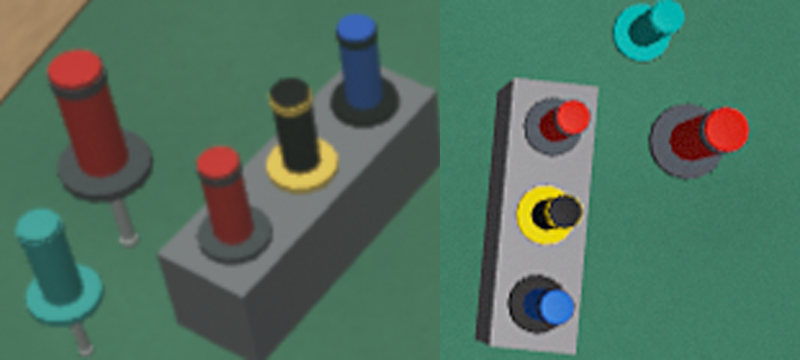

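View pics/c2.png

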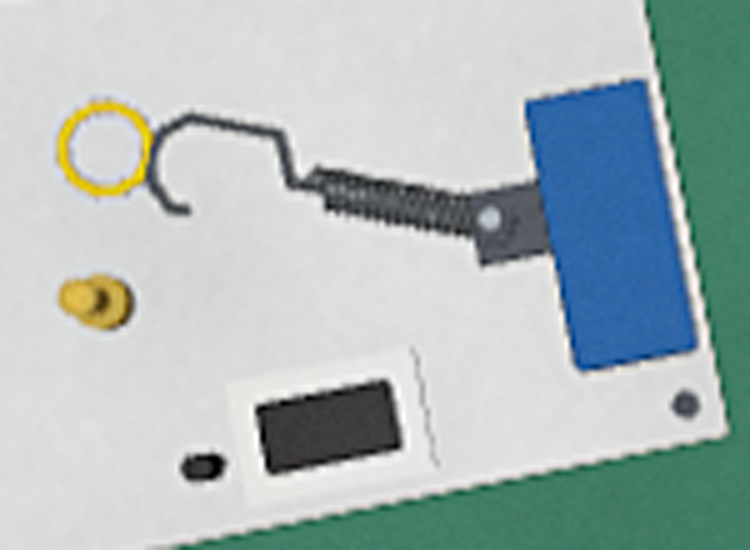

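The crop confirms it: the small red puller stands in the rack's end hole, with black/yellow in the middle and blue at the far end. In the top view the lug is at (257.8,223.6), the eye at (180.8,209.6) and the post top at about (175.3,239.4).

```bash
python3 - <<'E'
import pickle;from h import *
np.set_printoptions(precision=4,suppress=True)
d=pickle.load(open("d0.pkl","rb"));S,ps=d["scene"];T,pt=d["top"]
for n,a,b in [("redtop",(202.1,193.7),(411.5,205.1)),("bluetop",(248,149),(405,279)),("yelflange",(230.5,196.4),(398.5,243.7)),("eye",(438.5,318.8),(180.8,209.6)),("post",(453.9,285.5),(175.3,239.4))]:
    print(n,*tri(ray(ps,*a),ray(pt,*b)))
lug=onz(pt,257.8,223.6,.045);eye=onz(pt,180.8,209.6,.04);post=onz(pt,175.3,239.4,.06);post2=onz(ps,453.9,285.5,.06);eye2=onz(ps,438.5,318.8,.04)
print("top cap",onz(pt,411.5,205.1,.134),onz(ps,202.1,193.7,.134))
print(lug,eye,eye2,post,post2,np.linalg.norm((eye-lug)[:2]),np.linalg.norm((post-lug)[:2]),np.linalg.norm((post2-lug)[:2]))
for c in [(404,209),(398.5,243.7),(395,278)]: print(onz(pt,*c,.07))
E
```

```text
redtop [ 0.5988 -0.2501  0.1304] 0.0019349741353208647
bluetop [ 0.467  -0.2395  0.1299] 0.0017006761141479462
yelflange [ 0.5329 -0.2431  0.0643] 0.00092565014508461
eye [0.5918 0.1815 0.0372] 0.0018551354322182594
post [0.5325 0.1851 0.0561] 0.0016897796348687038
top cap [ 0.5988 -0.2501  0.134 ] [ 0.6012 -0.2466  0.134 ]
[0.5672 0.0293 0.045 ] [0.5918 0.1799 0.04  ] [0.5932 0.1824 0.04  ] [0.5326 0.1833 0.06  ] [0.535  0.1859 0.06  ] 0.15266320727375862 0.1578309890286284 0.15988952485227967
[ 0.5992 -0.2516  0.07  ]
[ 0.5324 -0.2415  0.07  ]
[ 0.467  -0.2352  0.07  ]
```

```bash
python3 - <<'E'
import pickle;from h import *
d=pickle.load(open("d0.pkl","rb"));S,ps=d["scene"];T,pt=d["top"]
print(tri(ray(ps,154.5,162.8),ray(pt,471.2,210)))
b=blobs(S,(100,100,30),(130,255,255),(310,230,360,300))[1];print(b)
print(tri(ray(ps,354,243),ray(pt,289,195.5)))
E
```

```text
(array([ 0.58978643, -0.35012614,  0.15133098]), np.float64(0.0023114198049324656))
[(array([ 314,  237,   39,   54, 1426], dtype=int32), array([333.4, 264.3]))]
(array([ 0.60013778, -0.00299613,  0.14563685]), np.float64(0.060951212695689296))
```

carry_out([
  {"dp":[0.33,0.33,0],"rot":[0,0,-0.1],"gripper":0.3},
  {"dp":[0.67,0.67,0],"rot":[0,0,-0.2],"gripper":0.3},
  {"dp":[1,1,0],"rot":[0,0,-0.29],"gripper":0.3},
  {"dp":[1,1,0],"rot":[0,0,-0.29],"gripper":0.3},
], force=100)

```text
time: 0.5
ee_pos: [0.3557, -0.4672, 0.2305]
tcp_rot: [[1.0, -0.016, 0.001], [-0.016, -1.0, 0.004], [0.001, -0.004, -1.0]]
ft_force: [-0.5, 0.0, 0.0]
gripper_width: 0.0555
gripper_force: 0.0
```

carry_out([
  {"dp":[0.33,0.33,0],"rot":[0,0,0],"gripper":0.3},
  {"dp":[0.67,0.67,0],"rot":[0,0,0],"gripper":0.3},
  {"dp":[1,1,0],"rot":[0,0,0],"gripper":0.3},
])

```text
time: 0.8
ee_pos: [0.4527, -0.3711, 0.2309]
tcp_rot: [[1.0, -0.019, -0.001], [-0.019, -1.0, -0.0], [-0.001, 0.0, -1.0]]
ft_force: [0.0, -1.2, -0.3]
gripper_width: 0.0553
gripper_force: 0.0
```

carry_out([
  {"dp":[0.2,0.4,0],"rot":[0,0,0],"gripper":0.3},
  {"dp":[0.5,0.8,0],"rot":[0,0,0],"gripper":0.3},
  {"dp":[1,1,0],"rot":[0,0,0],"gripper":0.3},
])

```text
time: 1.1
ee_pos: [0.5473, -0.2703, 0.2303]
tcp_rot: [[1.0, -0.018, -0.004], [-0.018, -1.0, 0.002], [-0.004, -0.002, -1.0]]
ft_force: [0.4, -0.7, 0.5]
gripper_width: 0.0558
gripper_force: 0.0
```

carry_out([
  {"dp":[0.48,0.22,0],"rot":[0,0,0],"gripper":0.3},
  {"dp":[0.48,0.22,0],"rot":[0,0,0],"gripper":0.3},
  {"dp":[0.48,0.22,0],"rot":[0,0,0],"gripper":0.3},
  {"dp":[0.48,0.22,0],"rot":[0,0,0],"gripper":0.3},
])

```text
time: 1.5
ee_pos: [0.5955, -0.2519, 0.2305]
tcp_rot: [[1.0, -0.019, -0.002], [-0.019, -1.0, 0.0], [-0.002, -0.0, -1.0]]
ft_force: [0.2, -0.7, -0.9]
gripper_width: 0.0556
gripper_force: 0.0
```

```bash
python3 - <<'E'
from bench import monitor,camera,camera_params
from h import *
s=monitor.observe();p=camera_params("wrist");w=camera("wrist");cv2.imwrite("pics/w1.png",w[:,:,::-1])
print(s["ee_pos"],s["joint_positions"])
for lo,hi in [((0,150,60),(8,255,255)),((22,120,100),(34,255,255))]:
  for st,c in blobs(w,lo,hi,None,60)[1]: print(st,c,onz(p,*c,.134),onz(p,*c,.07))
E
```

```text
[ 0.5955045  -0.25191539  0.23050661] [-4.67114664e-01  3.50980428e-01  1.57855652e+00 -8.92107796e-04
  1.21405776e+00  1.12338948e+00]
[ 438  209   62   57 1617] [461.5 230.6] [ 0.60396652 -0.33500574  0.134     ] [ 0.58855475 -0.35644301  0.07      ]
[ 295  219   40   39 1198] [314.8 237.7] [ 0.60135016 -0.25120399  0.134     ] [ 0.58524006 -0.25027367  0.07      ]
[ 473  233   58   55 2445] [501.6 259.9] [ 0.5860219  -0.35949343  0.134     ] [ 0.56582053 -0.38746672  0.07      ]
[ 282  276   58   49 1347] [310.7 295.9] [ 0.5657092  -0.24801141  0.134     ] [ 0.54008614 -0.24622895  0.07      ]
[289 319  40  24 226] [309.3 326.2] [ 0.54606299 -0.24669787  0.134     ] [ 0.51519615 -0.24456482  0.07      ]
```

View pics/w1.png

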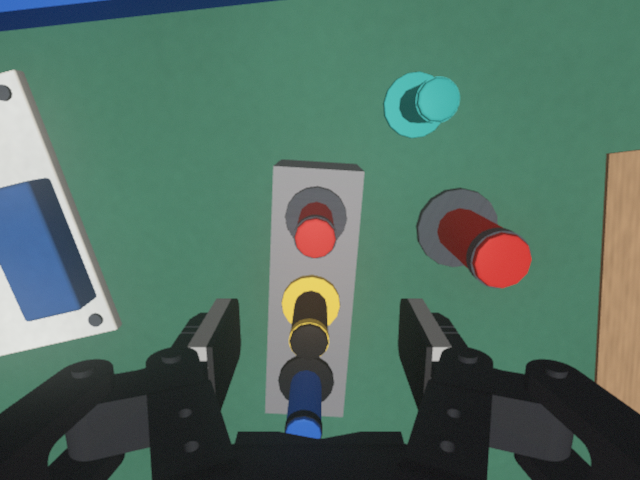

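The wrist view shows the small red handle's top at (315,238), between the fingers in y and about 5 mm further on in x. Next I lower and grasp.

carry_out([
  {"dp":[0.05,0,-0.3],"rot":[0,0,0],"gripper":0.3},
  {"dp":[0.05,0,-0.7],"rot":[0,0,0],"gripper":0.3},
  {"dp":[0.05,0,-1],"rot":[0,0,0],"gripper":0.3},
  {"dp":[0.05,0,-1],"rot":[0,0,0],"gripper":0.3},
])

```text
time: 1.95
ee_pos: [0.5962, -0.2505, 0.1257]
tcp_rot: [[1.0, -0.021, -0.011], [-0.021, -1.0, 0.005], [-0.011, -0.005, -1.0]]
ft_force: [-0.5, 0.4, -0.4]
gripper_width: 0.0554
gripper_force: 0.0
```

carry_out([
  {"dp":[0,0,-0.2],"rot":[0,0,0],"gripper":0.3},
  {"dp":[0,0,-0.45],"rot":[0,0,0],"gripper":0.3},
  {"dp":[0,0,-0.45],"rot":[0,0,0],"gripper":0.3},
  {"dp":[0,0,-0.45],"rot":[0,0,0],"gripper":0.3},
  {"dp":[0,0,-0.45],"rot":[0,0,0],"gripper":-1},
  {"dp":[0,0,-0.45],"rot":[0,0,0],"gripper":-1},
  {"dp":[0,0,-0.45],"rot":[0,0,0],"gripper":-1},
  {"dp":[0,0,-0.45],"rot":[0,0,0],"gripper":-1},
  {"dp":[0,0,-0.45],"rot":[0,0,0],"gripper":-1},
  {"dp":[0,0,-0.45],"rot":[0,0,0],"gripper":-1},
], force=100)

```text
time: 2.95
ee_pos: [0.6033, -0.2519, 0.0888]
tcp_rot: [[1.0, -0.019, 0.003], [-0.019, -1.0, -0.002], [0.003, 0.002, -1.0]]
ft_force: [-0.4, 0.5, 6.0]
gripper_width: 0.0218
gripper_force: 97.5
```

carry_out([
  {"dp":[0,0,0.05],"rot":[0,0,0],"gripper":-1},
  {"dp":[0,0,0.1],"rot":[0,0,0],"gripper":-1},
  {"dp":[0,0,0.1],"rot":[0,0,0],"gripper":-1},
  {"dp":[0,0,0.1],"rot":[0,0,0],"gripper":-1},
])

```text
time: 3.35
ee_pos: [0.6017, -0.2511, 0.0962]
tcp_rot: [[1.0, -0.019, -0.0], [-0.019, -1.0, 0.0], [-0.0, -0.0, -1.0]]
ft_force: [-0.3, 0.2, -0.4]
gripper_width: 0.0217
gripper_force: 97.8
```

carry_out([
  {"dp":[0,0,0.4],"rot":[0,0,0],"gripper":-1},
  {"dp":[0,0,0.8],"rot":[0,0,0],"gripper":-1},
  {"dp":[0,0,1],"rot":[0,0,0],"gripper":-1},
  {"dp":[0,0.3,1],"rot":[0,0,0],"gripper":-1},
  {"dp":[0,0.6,1],"rot":[0,0,0],"gripper":-1},
  {"dp":[0,1,1],"rot":[0,0,0],"gripper":-1},
])

```text
time: 3.95
ee_pos: [0.6016, -0.1513, 0.1962]
tcp_rot: [[1.0, -0.021, 0.0], [-0.021, -1.0, -0.0], [0.0, 0.0, -1.0]]
ft_force: [0.7, 0.8, -2.0]
gripper_width: 0.022
gripper_force: 98.0
```

carry_out([
  {"dp":[0,0.3,0],"rot":[0,0,0],"gripper":-1},
  {"dp":[0,0.6,0],"rot":[0,0,0],"gripper":-1},
  {"dp":[0,1,0],"rot":[0,0,0],"gripper":-1},
])

```text
time: 4.25
ee_pos: [0.6015, -0.0507, 0.1958]
tcp_rot: [[1.0, -0.02, -0.001], [-0.02, -1.0, -0.0], [-0.001, 0.001, -1.0]]
ft_force: [1.5, 0.0, -1.8]
gripper_width: 0.022
gripper_force: 98.0
```

carry_out([
  {"dp":[0,0.3,0],"rot":[0,0,0],"gripper":-1},
  {"dp":[0,0.6,0],"rot":[0,0,0],"gripper":-1},
  {"dp":[0,1,0],"rot":[0,0,0],"gripper":-1},
])

```text
time: 4.55
ee_pos: [0.6015, 0.0493, 0.1958]
tcp_rot: [[1.0, -0.02, -0.001], [-0.02, -1.0, -0.001], [-0.001, 0.001, -1.0]]
ft_force: [1.6, -0.2, -0.1]
gripper_width: 0.0221
gripper_force: 98.0
```

carry_out([
  {"dp":[0,0.3,0],"rot":[0,0,0],"gripper":-1},
  {"dp":[-0.05,0.6,0],"rot":[0,0,0],"gripper":-1},
  {"dp":[-0.09,1,0],"rot":[0,0,0],"gripper":-1},
  {"dp":[-0.09,1,0],"rot":[0,0,0],"gripper":-1},
])

```text
time: 4.95
ee_pos: [0.5916, 0.1533, 0.1957]
tcp_rot: [[1.0, -0.015, -0.001], [-0.015, -1.0, 0.002], [-0.001, -0.002, -1.0]]
ft_force: [-0.2, -0.3, -1.8]
gripper_width: 0.0222
gripper_force: 98.2
```

carry_out([
  {"dp":[0,0.3,0],"rot":[0,0,0],"gripper":-1},
  {"dp":[0,0.3,0],"rot":[0,0,0],"gripper":-1},
  {"dp":[0,0.3,0],"rot":[0,0,0],"gripper":-1},
  {"dp":[0,0.3,0],"rot":[0,0,0],"gripper":-1},
])

```text
time: 5.35
ee_pos: [0.5927, 0.1778, 0.1959]
tcp_rot: [[1.0, -0.02, -0.001], [-0.02, -1.0, -0.001], [-0.001, 0.001, -1.0]]
ft_force: [-0.8, -0.7, -1.8]
gripper_width: 0.0221
gripper_force: 98.4
```

```bash
python3 - <<'E'
from bench import monitor,camera,camera_params
from h import *
s=monitor.observe();print(s["ee_pos"],s["ft_force"])
S=camera("scene");W=camera("wrist")
cv2.imwrite("pics/m1.png",np.hstack([cv2.resize(S[160:400,300:540],(480,480)),W[240:480,200:440] if 0 else cv2.resize(W[:,120:560],(320,480))])[:,:,::-1])
E
```

```text
[0.59269852 0.17776306 0.19588051] [-0.75830063 -0.6538097  -1.79677011]
```

View pics/m1.png

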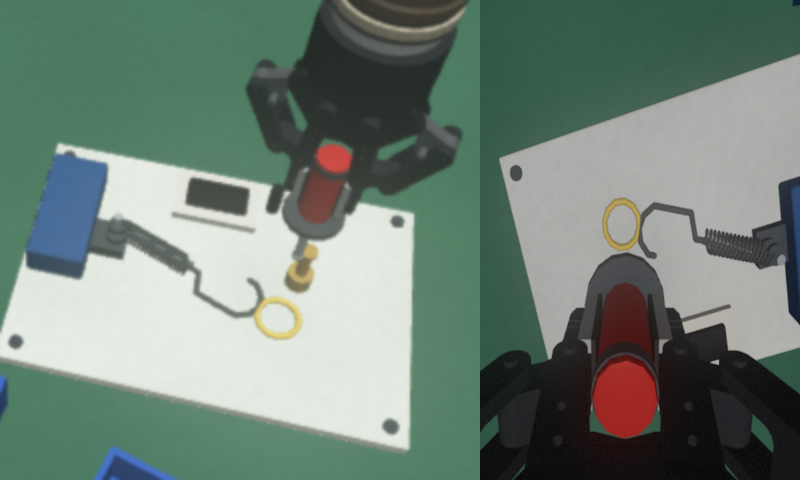

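```bash
python3 - <<'E'
from bench import monitor,camera,camera_params
from h import *
ps=camera_params("scene");pw=camera_params("wrist");S=camera("scene");W=camera("wrist")
def pr(p,X): q=np.array(p["R"])@X+p["t"];return q[0]/q[2]*p["fx"]+p["cx"],q[1]/q[2]*p["fy"]+p["cy"]
for z in(.245,.215,.124): print(z,pr(ps,np.array([.5925,.178,z])))
red=[b for b in blobs(S,(0,150,60),(8,255,255),(430,180,500,280))[1]];print(red)
for st,c in red: print(onz(ps,*c,.245))
for im,p in((S,ps),(W,pw)):
  m,b=blobs(im,(20,90,90),(36,255,255),None,8)
  ys,xs=np.nonzero(m); 
  for st,c in b:
    q=onz(p,*c,.04)
    if abs(q[0]-.592)<.03 and abs(q[1]-.18)<.03: print("eye",st,c,onz(p,st[0]+st[2]/2-.5,st[1]+st[3]/2-.5,.04))
cv2.imwrite("pics/z1.png",cv2.resize(S[220:350,400:500],None,fx=4,fy=4,interpolation=2)[:,:,::-1])
E
```

```text
0.245 (np.float64(465.9968578938958), np.float64(237.43309192535565))
0.215 (np.float64(460.7428634958601), np.float64(251.43251268143533))
0.124 (np.float64(446.7710504676771), np.float64(288.66081451973537))
[(array([458, 232,  17,  14, 174], dtype=int32), array([466.5, 238.7]))]
[0.59426436 0.17917248 0.245     ]
eye [427 309  24  20 140] [438.7 318.6] [0.59266569 0.18224588 0.04      ]
eye [289 198  52  53 880] [314.4 224.2] [0.59399607 0.17912404 0.04      ]
```

View pics/z1.png

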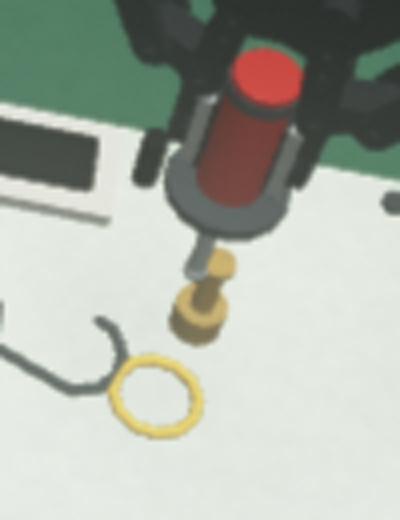

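The puller hangs straight. Its ball at scene (448,288) matches the prediction, and the eye is 3 mm further in +y. I'll lower the pin in.

carry_out([
  {"dp":[0,0.03,-0.3],"rot":[0,0,0],"gripper":-1},
  {"dp":[0,0.03,-0.5],"rot":[0,0,0],"gripper":-1},
  {"dp":[0,0.03,-0.65],"rot":[0,0,0],"gripper":-1},
  {"dp":[0,0.03,-0.8],"rot":[0,0,0],"gripper":-1},
  {"dp":[0,0.03,-0.9],"rot":[0,0,0],"gripper":-1},
  {"dp":[0,0.03,-0.98],"rot":[0,0,0],"gripper":-1},
  {"dp":[0,0.03,-0.98],"rot":[0,0,0],"gripper":-1},
  {"dp":[0,0.03,-0.98],"rot":[0,0,0],"gripper":-1},
])

```text
time: 6.35
ee_pos: [0.5933, 0.1819, 0.0986]
tcp_rot: [[1.0, -0.019, 0.001], [-0.019, -1.0, 0.0], [0.001, -0.0, -1.0]]
ft_force: [0.2, 0.4, -0.4]
gripper_width: 0.0221
gripper_force: 98.3
```

```bash
python3 - <<'E'
from bench import monitor,camera,camera_params
from h import *
S=camera("scene");print(monitor.observe()["ft_force"])
cv2.imwrite("pics/z2.png",cv2.resize(S[240:350,370:490],None,fx=4,fy=4,interpolation=2)[:,:,::-1])
E
```

```text
[ 0.26925454  0.47804214 -0.20166073]
```

View pics/z2.png

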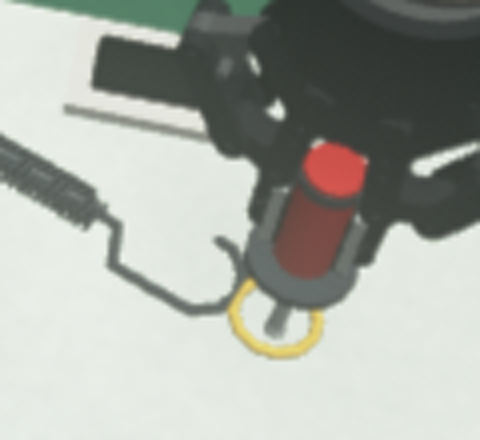

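The picture shows the pin inside the ring. Now I stretch the spring along its axis.

carry_out([
  {"dp":[0.02,0.1,0],"rot":[0,0,0],"gripper":-1},
  {"dp":[0.04,0.23,0],"rot":[0,0,0],"gripper":-1},
  {"dp":[0.06,0.36,0],"rot":[0,0,0],"gripper":-1},
  {"dp":[0.08,0.5,0],"rot":[0,0,0],"gripper":-1},
  {"dp":[0.1,0.6,0],"rot":[0,0,0],"gripper":-1},
  {"dp":[0.12,0.69,0],"rot":[0,0,0],"gripper":-1},
  {"dp":[0.12,0.69,0],"rot":[0,0,0],"gripper":-1},
  {"dp":[0.12,0.69,0],"rot":[0,0,0],"gripper":-1},
  {"dp":[0.12,0.69,0],"rot":[0,0,0],"gripper":-1},
])

```text
time: 7.3
ee_pos: [0.6045, 0.2499, 0.098]
tcp_rot: [[1.0, -0.019, -0.001], [-0.019, -1.0, -0.001], [-0.001, 0.001, -1.0]]
ft_force: [-1.0, -4.5, 0.2]
gripper_width: 0.0218
gripper_force: 97.9
```

```bash
python3 - <<'E'
from bench import monitor,camera,camera_params
from h import *
T=camera("top");S=camera("scene");s=monitor.observe();print(s["ft_force"],s["ee_pos"])
a=cv2.resize(S[230:350,350:490],None,fx=3,fy=3,interpolation=2);b=cv2.resize(T[180:290,130:250],(360,360))
cv2.imwrite("pics/z3.png",np.hstack([a,b])[:,:,::-1])
E
```

```text
[-0.63412523 -4.68293875 -0.04627763] [0.60449677 0.24980393 0.09798154]
```

View pics/z3.png

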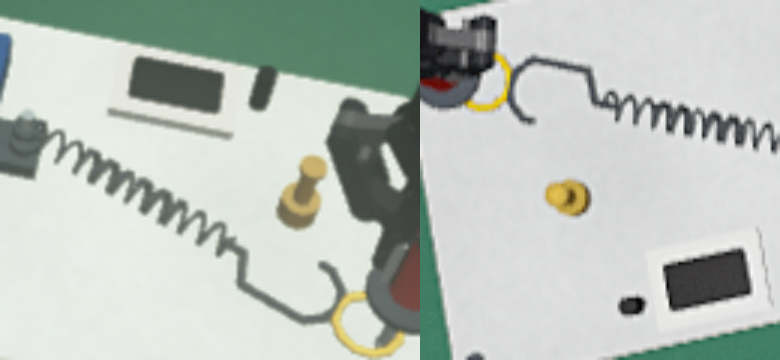

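The spring is stretched at about 5 N, with the hook beyond the post and its mouth facing it. Now I swing left.

carry_out([
  {"dp":[-0.06,0.05,0],"rot":[0,0,0],"gripper":-1},
  {"dp":[-0.13,0.05,0],"rot":[0,0,0],"gripper":-1},
  {"dp":[-0.21,0.06,0],"rot":[0,0,0],"gripper":-1},
  {"dp":[-0.29,0.06,0],"rot":[0,0,0],"gripper":-1},
  {"dp":[-0.37,0.06,0],"rot":[0,0,0],"gripper":-1},
  {"dp":[-0.45,0.06,0],"rot":[0,0,0],"gripper":-1},
  {"dp":[-0.57,0.055,0],"rot":[0,0,0],"gripper":-1},
  {"dp":[-0.65,0.045,0],"rot":[0,0,0],"gripper":-1},
  {"dp":[-0.73,0.035,0],"rot":[0,0,0],"gripper":-1},
  {"dp":[-0.8,0.02,0],"rot":[0,0,0],"gripper":-1},
  {"dp":[-0.87,0.01,0],"rot":[0,0,0],"gripper":-1},
  {"dp":[-0.87,0.01,0],"rot":[0,0,0],"gripper":-1},
])

```text
time: 8.6
ee_pos: [0.5173, 0.2509, 0.0983]
tcp_rot: [[1.0, -0.019, 0.001], [-0.019, -1.0, -0.001], [0.001, 0.001, -1.0]]
ft_force: [0.3, -5.1, -1.0]
gripper_width: 0.022
gripper_force: 97.9
```

```bash
python3 - <<'E'
from bench import monitor,camera,camera_params
from h import *
T=camera("top");S=camera("scene");s=monitor.observe();print(s["ft_force"],s["ee_pos"])
a=cv2.resize(S[230:350,350:490],None,fx=3,fy=3,interpolation=2);b=cv2.resize(T[180:290,130:250],(360,360))
cv2.imwrite("pics/z4.png",np.hstack([a,b])[:,:,::-1])
E
```

```text
[ 0.55003726 -5.37212194 -0.12911637] [0.51827685 0.25109512 0.09857933]
```

View pics/z4.png

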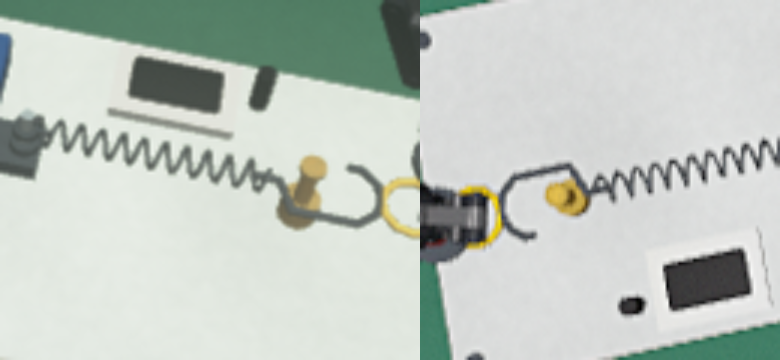

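The post sits inside the hook, on its centre line (top crop about (563,197)). I let the spring back onto it.

carry_out([
  {"dp":[0.015,-0.06,0],"rot":[0,0,0],"gripper":-1},
  {"dp":[0.03,-0.13,0],"rot":[0,0,0],"gripper":-1},
  {"dp":[0.045,-0.2,0],"rot":[0,0,0],"gripper":-1},
  {"dp":[0.06,-0.27,0],"rot":[0,0,0],"gripper":-1},
  {"dp":[0.075,-0.33,0],"rot":[0,0,0],"gripper":-1},
  {"dp":[0.09,-0.39,0],"rot":[0,0,0],"gripper":-1},
  {"dp":[0.1,-0.43,0],"rot":[0,0,0],"gripper":-1},
  {"dp":[0.1,-0.43,0],"rot":[0,0,0],"gripper":-1},
  {"dp":[0.1,-0.43,0],"rot":[0,0,0],"gripper":-1},
])

```text
time: 9.6
ee_pos: [0.5278, 0.2092, 0.0982]
tcp_rot: [[1.0, -0.02, -0.0], [-0.02, -1.0, 0.001], [-0.0, -0.001, -1.0]]
ft_force: [-0.6, -0.3, -1.1]
gripper_width: 0.0219
gripper_force: 98.0
```

```bash
python3 - <<'E'
from bench import monitor,camera,camera_params
from h import *
L=np.array([.5675,.0295])
for n in("scene","top"):
  p=camera_params(n);I=camera(n)
  for st,c in blobs(I,(22,90,90),(36,255,255),None,5)[1]:
    q=onz(p,*c,.04); 
    if abs(q[0]-.53)<.04 and abs(q[1]-.21)<.05: print(n,st,q,onz(p,st[0]+st[2]/2-.5,st[1]+st[3]/2-.5,.04))
s=monitor.observe();print(s["ft_force"],s["ee_pos"])
E
```

```text
scene [451 282  27  23 143] [0.53078806 0.20366562 0.04      ] [0.52710325 0.20533111 0.04      ]
scene [444 291   5   8  23] [0.54363774 0.17977775 0.04      ] [0.54340892 0.17936239 0.04      ]
top [164 233   3   2   5] [0.54470959 0.20827435 0.04      ] [0.54450728 0.20865098 0.04      ]
top [179 235   7  11  45] [0.53214085 0.17589608 0.04      ] [0.53253723 0.17552522 0.04      ]
top [167 248   6   4  10] [0.51422292 0.19849792 0.04      ] [0.51363449 0.19885986 0.04      ]
[-0.05975582  1.24779034 -0.36897566] [0.5277327  0.20929397 0.09824178]
```

The pull is gone, so the hook holds. I lift out vertically and check the eye.

carry_out([
  {"dp":[0,0,0.1],"rot":[0,0,0],"gripper":-1},
  {"dp":[0,0,0.25],"rot":[0,0,0],"gripper":-1},
  {"dp":[0,0,0.5],"rot":[0,0,0],"gripper":-1},
  {"dp":[0,0,0.8],"rot":[0,0,0],"gripper":-1},
  {"dp":[0,0,1],"rot":[0,0,0],"gripper":-1},
  {"dp":[0,0,1],"rot":[0,0,0],"gripper":-1},
])

```text
time: 10.3
ee_pos: [0.5312, 0.2101, 0.2039]
tcp_rot: [[1.0, -0.019, 0.01], [-0.019, -1.0, 0.003], [0.01, -0.003, -1.0]]
ft_force: [0.0, 0.3, -1.4]
gripper_width: 0.0219
gripper_force: 98.0
```

```bash
python3 - <<'E'
from bench import monitor,camera,camera_params
from h import *
for n in("scene","wrist"):
  p=camera_params(n);I=camera(n)
  for st,c in blobs(I,(22,90,90),(36,255,255),None,40)[1]:
    q=onz(p,*c,.04); 
    if abs(q[0]-.53)<.06 and abs(q[1]-.21)<.07: print(n,st,q,onz(p,st[0]+st[2]/2-.5,st[1]+st[3]/2-.5,.04))
  for st,c in blobs(I,(0,150,60),(8,255,255),None,60)[1]: print(n,"red",c,onz(p,*c,.245))
s=monitor.observe();print(s["ft_force"],s["ee_pos"])
E
```

```text
scene [451 282  27  23 169] [0.52809472 0.20510484 0.04      ] [0.52710325 0.20533111 0.04      ]
scene red [154.5 162.7] [ 0.66068422 -0.26739755  0.245     ]
scene red [161.1 184.2] [ 0.69187641 -0.23215226  0.245     ]
scene red [504.1 211.5] [0.52515657 0.21164909 0.245     ]
wrist [296 200  51  51 832] [0.52939725 0.20720765 0.04      ] [0.52983233 0.20676645 0.04      ]
wrist red [319.3 327.6] [0.54694908 0.20747021 0.245     ]
wrist red [318.8 396.2] [0.52722932 0.20795927 0.245     ]
[ 0.33884499 -0.18133344 -1.39982772] [0.52821062 0.20904141 0.19935957]
```

The eye rests at (0.529,0.207), r≈0.181 from the lug (0.183 nominal), so it is hooked. The cap sits within 2 px of its earlier spot in the wrist view, so the puller has not tilted. I return it by the exact reverse: dx +74, dy −460, dz −112 mm.

carry_out([
  {"dp":[0.3,-0.3,0],"rot":[0,0,0],"gripper":-1},
  {"dp":[0.55,-0.65,0],"rot":[0,0,0],"gripper":-1},
  {"dp":[0.74,-1,0],"rot":[0,0,0],"gripper":-1},
])

```text
time: 10.7
ee_pos: [0.6018, 0.1079, 0.1965]
tcp_rot: [[1.0, -0.018, -0.002], [-0.018, -1.0, -0.0], [-0.002, 0.0, -1.0]]
ft_force: [1.1, -0.3, -0.8]
gripper_width: 0.0217
gripper_force: 98.1
```

carry_out([
  {"dp":[0,-0.35,0],"rot":[0,0,0],"gripper":-1},
  {"dp":[0,-0.7,0],"rot":[0,0,0],"gripper":-1},
  {"dp":[0,-1,0],"rot":[0,0,0],"gripper":-1},
])

```text
time: 11.0
ee_pos: [0.6003, 0.0071, 0.1959]
tcp_rot: [[1.0, -0.02, -0.004], [-0.02, -1.0, -0.0], [-0.004, 0.0, -1.0]]
ft_force: [-0.1, -0.2, -1.0]
gripper_width: 0.022
gripper_force: 98.1
```

carry_out([
  {"dp":[0,-0.35,0],"rot":[0,0,0],"gripper":-1},
  {"dp":[0,-0.7,0],"rot":[0,0,0],"gripper":-1},
  {"dp":[0,-1,0],"rot":[0,0,0],"gripper":-1},
])

```text
time: 11.3
ee_pos: [0.6002, -0.0926, 0.196]
tcp_rot: [[1.0, -0.02, -0.004], [-0.02, -1.0, 0.001], [-0.004, -0.001, -1.0]]
ft_force: [0.2, -0.8, -0.8]
gripper_width: 0.0223
gripper_force: 98.1
```

carry_out([
  {"dp":[0,-0.35,0],"rot":[0,0,0],"gripper":-1},
  {"dp":[0,-0.7,0],"rot":[0,0,0],"gripper":-1},
  {"dp":[0,-1,0],"rot":[0,0,0],"gripper":-1},
])

```text
time: 11.6
ee_pos: [0.6003, -0.1925, 0.196]
tcp_rot: [[1.0, -0.02, -0.004], [-0.02, -1.0, 0.001], [-0.004, -0.001, -1.0]]
ft_force: [0.6, -0.4, -0.6]
gripper_width: 0.0219
gripper_force: 98.1
```

carry_out([
  {"dp":[0,-0.3,0],"rot":[0,0,0],"gripper":-1},
  {"dp":[0,-0.6,0],"rot":[0,0,0],"gripper":-1},
  {"dp":[0,-0.6,0],"rot":[0,0,0],"gripper":-1},
  {"dp":[0,-0.6,0],"rot":[0,0,0],"gripper":-1},
  {"dp":[0,-0.6,0],"rot":[0,0,0],"gripper":-1},
])

```text
time: 12.1
ee_pos: [0.6011, -0.25, 0.1968]
tcp_rot: [[1.0, -0.019, -0.002], [-0.019, -1.0, 0.002], [-0.002, -0.002, -1.0]]
ft_force: [0.2, -0.2, -1.3]
gripper_width: 0.0221
gripper_force: 98.2
```

```bash
python3 - <<'E'
from bench import monitor,camera,camera_params
from h import *
m=cv2.imread("pics/m1.png")[:,480:,::-1].copy()
print("before pull",[(c[0]*440/320+120,c[1]) for s,c in blobs(m,(0,150,60),(8,255,255),None,60)[1]])
p=camera_params("wrist");print("now",[c for s,c in blobs(camera("wrist"),(0,150,60),(8,255,255),(250,200,400,480),60)[1]])
s=monitor.observe();print(s["ft_force"],s["ee_pos"])
E
```

```text
before pull [(np.float64(320.6125), np.float64(327.6)), (np.float64(318.825), np.float64(396.2))]
now [array([319.1, 318.7]), array([318.8, 395.9])]
[-0.35595831 -0.09595338 -0.93469835] [ 0.60131772 -0.2498297   0.19721471]
```

The puller is untilted and over its hole, so I lower it gently.

carry_out([
  {"dp":[0,0,-0.25],"rot":[0,0,0],"gripper":-1},
  {"dp":[0,0,-0.4],"rot":[0,0,0],"gripper":-1},
  {"dp":[0,0,-0.55],"rot":[0,0,0],"gripper":-1},
  {"dp":[0,0,-0.7],"rot":[0,0,0],"gripper":-1},
  {"dp":[0,0,-0.85],"rot":[0,0,0],"gripper":-1},
  {"dp":[0,0,-1],"rot":[0,0,0],"gripper":-1},
  {"dp":[0,0,-1],"rot":[0,0,0],"gripper":-1},
  {"dp":[0,0,-1],"rot":[0,0,0],"gripper":-1},
])

```text
time: 12.95
ee_pos: [0.6016, -0.2511, 0.0977]
tcp_rot: [[1.0, -0.019, -0.001], [-0.019, -1.0, 0.0], [-0.001, -0.0, -1.0]]
ft_force: [-0.5, 0.2, -0.8]
gripper_width: 0.022
gripper_force: 98.2
```

carry_out([
  {"dp":[0,0,-0.04],"rot":[0,0,0],"gripper":-1},
  {"dp":[0,0,-0.07],"rot":[0,0,0],"gripper":-1},
  {"dp":[0,0,-0.07],"rot":[0,0,0],"gripper":-1},
  {"dp":[0,0,-0.07],"rot":[0,0,0],"gripper":-1},
])

```text
time: 13.35
ee_pos: [0.602, -0.2512, 0.0916]
tcp_rot: [[1.0, -0.019, 0.0], [-0.019, -1.0, -0.0], [0.0, 0.0, -1.0]]
ft_force: [0.4, -0.0, -1.9]
gripper_width: 0.0219
gripper_force: 98.2
```

carry_out([
  {"dp":[0,0,-0.03],"rot":[0,0,0],"gripper":-1},
  {"dp":[0,0,-0.03],"rot":[0,0,0],"gripper":-1},
  {"dp":[0,0,-0.03],"rot":[0,0,0],"gripper":-1},
])

```text
time: 13.65
ee_pos: [0.6024, -0.2516, 0.0888]
tcp_rot: [[1.0, -0.019, 0.001], [-0.019, -1.0, -0.001], [0.001, 0.001, -1.0]]
ft_force: [0.2, -0.1, 1.0]
gripper_width: 0.0217
gripper_force: 99.1
```

Flange contact has just begun, at the same height as at the grasp. I open to the same partial opening and retreat.

carry_out([
  {"dp":[0,0,-0.01],"rot":[0,0,0],"gripper":-1},
  {"dp":[0,0,-0.01],"rot":[0,0,0],"gripper":-0.2},
  {"dp":[0,0,-0.01],"rot":[0,0,0],"gripper":0.3},
  {"dp":[0,0,-0.01],"rot":[0,0,0],"gripper":0.3},
  {"dp":[0,0,-0.01],"rot":[0,0,0],"gripper":0.3},
  {"dp":[0,0,-0.01],"rot":[0,0,0],"gripper":0.3},
  {"dp":[0,0,0.2],"rot":[0,0,0],"gripper":0.3},
  {"dp":[0,0,0.45],"rot":[0,0,0],"gripper":0.3},
  {"dp":[0,0,0.8],"rot":[0,0,0],"gripper":0.3},
  {"dp":[0,0,1],"rot":[0,0,0],"gripper":0.3},
])

```text
time: 14.65
ee_pos: [0.6031, -0.2518, 0.1912]
tcp_rot: [[1.0, -0.019, 0.003], [-0.019, -1.0, -0.002], [0.003, 0.002, -1.0]]
ft_force: [1.3, -0.7, 0.0]
gripper_width: 0.0553
gripper_force: 0.0
```

carry_out([
  {"dp":[-0.2,0.3,0.3],"rot":[0,0,0],"gripper":0.3},
  {"dp":[-0.5,0.6,0.5],"rot":[0,0,0],"gripper":0.3},
  {"dp":[-0.8,1,0.5],"rot":[0,0,0],"gripper":0.3},
  {"dp":[-0.8,1,0.5],"rot":[0,0,0],"gripper":0.3},
])

```text
time: 15.05
ee_pos: [0.5167, -0.1465, 0.237]
tcp_rot: [[1.0, -0.017, -0.006], [-0.017, -1.0, 0.004], [-0.006, -0.004, -1.0]]
ft_force: [-0.7, 0.4, -1.7]
gripper_width: 0.0554
gripper_force: 0.0
```

```bash
python3 - <<'E'
from bench import monitor,camera,camera_params
from h import *
p=camera_params("scene");I=camera("scene")
print("red",[c for s,c in blobs(I,(0,150,80),(6,255,255),(180,170,230,230))[1]], "was 202.1,193.7 / 205.9,210.5")
print("yel/eye",[(c,onz(p,*c,.04)) for s,c in blobs(I,(22,120,100),(34,255,255),(200,160,500,340))[1]])
print("blue",[c for s,c in blobs(I,(100,120,40),(130,255,255),(235,140,265,182))[1]])
print("brass",[c for s,c in blobs(I,(12,80,60),(22,255,255),(430,270,470,310))[1]])
s=monitor.observe();print(s["ft_force"],s["ee_pos"],s["time"],s["gripper_width"])
E
```

```text
red [array([201.5, 193.1]), array([205.3, 209.7])] was 202.1,193.7 / 205.9,210.5
yel/eye [(array([226.1, 175.9]), array([ 0.47136244, -0.29617337,  0.04      ])), (array([230.5, 196.4]), array([ 0.51484249, -0.25847742,  0.04      ])), (array([461.8, 287.8]), array([0.51870904, 0.19912327, 0.04      ])), (array([470. , 297.6]), array([0.53141213, 0.21675859, 0.04      ]))]
blue [array([248.1, 149. ]), array([250.2, 165.3])]
brass [array([454.1, 285.5]), array([446.2, 295.3])]
[-0.44893221  0.31606841  0.5191211 ] [ 0.51933872 -0.14886386  0.23773576] 15.1 0.055690241443134676
```

The puller is within 1 px of its start, the other tools have not moved, and the eye is still at the post. I'm handing in.

```bash
python3 -c "
from bench import job
print(job.finish_job())"
```

```text
the job is handed in; nothing more can be done
None
```

The job is handed in (no verdict was returned): by my last measurements the spring is hooked under tension on the brass post, the red puller is upright in its own hole within about 1 px of its start, and the other two tools are unmoved, after about 15 s on the robot's clock.

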